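# Run a batch of plugs from the feeder into the tin

## Task

Push the tin dish along the bench until it stands under the plug feeder, against the feeder's two short stop pins, without opening the slide yet. Then pull the feeder's spring-return slide out by its turned handle until the handle stands level with the steel pin on the side rail, so that all three wooden plugs drop into the tin, and keep it there: the program finishes while still holding the slide at the mark. Leave everything else on the bench alone.

Things in the scene. Friction and masses are not known exactly. Their poses are not given: they have to be found in the camera images.
- feeder: plug feeder of plain wood, fixed to the bench; origin on the bench top straight below the centre of its magazine; z up; the slide is pulled towards its -x; its +y side is open for the tin, its -y side is closed by an upright board (100 long, 20 thick, 135 high, inner face at y = -56)
- outlet (a point): where the plugs drop out: on the magazine's axis, 66 over the bench (free height below: 65). The magazine is a square tower 38x38, 80 to 136 over the bench; the slide's cheeks below it reach x = -55 to +95 and y = -25 to +25 from here. No gripper has room over the tin here: push the tin from the feeder's +y side, fingers low, beside the magazine
- seat (a point): point on the bench top where the tin's centre comes to be when the tin rests against both stop pins: 10 to the +y side of the feeder's origin. The wooden pins, 10 thick and 42 high, stand at the feeder's x = -30 and +30, y = -42
- tin_mid (a point): pressed tin dish, round, open: rim 109 across, 36 high, foot 80 across, 60 g or so, loose; this point is its centre, 18 above its underside. It starts on the bench on the feeder's open +y side, 170 to 250 from the seat, up to 30 off the straight line
- gate (a joint): how far the slide is pulled out, m: 0 shut, 0.045 at the mark (handle level with the steel pin), 0.065 end stop. A spring pulls it shut, about 3 N at 0 and 8 N at the mark; it springs back when let go. A window in the slide lies under the magazine when it is at the mark
- handle_mid (a point): turned upright wooden handle on the front end of the slide, round, 23 to 26 thick from 105 to 145 over the bench, 69 high (z = 81 to 150 over the bench); this point is on its axis, 120 over the bench. It stands 90 in front (-x) of the magazine's centre when shut, 58 clear of the magazine, with nothing else beside it above 95
- mark (a point): tip of the steel pin (6 thick, top 93 over the bench) on the side rail (top 82 over the bench), on the -y side of the slide, 135 in front (-x) of the feeder's origin: the mark for the middle of the handle
- plug_1_center (a point): wooden plug, a disc 24 across and 14 thick, loose, in the magazine (stacked three high, seen through the slot in its front); this point is its centre
- plug_2_center (a point): wooden plug, a disc 24 across and 14 thick, loose, in the magazine (stacked three high, seen through the slot in its front); this point is its centre
- plug_3_center (a point): wooden plug, a disc 24 across and 14 thick, loose, in the magazine (stacked three high, seen through the slot in its front); this point is its centre
- small_block: bystander, loose: small dark wooden block, 90x80x40; origin at the centre of its underside; not to be moved
- carpenter_pencil: bystander, loose: red carpenter's pencil, 143 long, 8 high; origin at the centre of its underside; not to be moved
- dog: bystander, loose: wooden bench dog, a bar 130 long, 26 wide, 23 high; origin at the centre of its underside; not to be moved
- big_plane: bystander, loose: wooden jack plane, 244 long, 87 wide, 118 high; origin at the centre of its underside; not to be moved
- gauge: bystander, loose: wooden marking gauge with two upright beams, 28x62x120; origin at the centre of its underside; not to be moved
- pad: bystander, loose: oval wooden pad, 96x134x30; origin at the centre of its underside; not to be moved
- metal_edge: bystander, loose: metal-shod straightedge, 340 long, 18 wide, 14 high; origin at the centre of its underside; not to be moved
Things that resemble listed ones, but are neither listed nor needed, are in the scene too. There is more than one size of the part that bears tin_mid; the job needs the smaller.

How it is judged (in metres and radians):
On the way, in this order (a step that is already met when the one before it is completed fails the run):
1. the tin stands under the feeder with the slide still shut (horizontal distance between tin_mid and seat below 0.018 m and angle between tin_mid's own z axis and vertical below 0.1 rad and value of joint gate below 0.006 m), for 0.2 s.
2. the slide is pulled out to the mark and the plugs have dropped into the tin (value of joint gate between 0.038 and 0.052 m and horizontal distance between each of plug_1_center, plug_2_center, plug_3_center and tin_mid below 0.042 m and height (world z) of each of plug_1_center, plug_2_center, plug_3_center below 0.055 m), for 0.2 s.
At the end, for the whole second after the job is handed in: The fingers are holding the slide still at the mark (0.045 m out, within 7 mm; contact at least 2 N), the tin stands upright with its centre within 18 mm of the seat, and all three plugs lie in it (within 42 mm of its centre, below 55 mm) (all of step 2 and horizontal distance between tin_mid and seat below 0.018 m and angle between tin_mid's own z axis and vertical below 0.1 rad and contact force between the fingers and gate above 2 N and velocity of joint gate between -0.01 and 0.01 m/s); the arm keeps its last pose, push and grip.
It fails at once if a bystander is moved by more than 25 mm (distance of any of small_block, carpenter_pencil, dog, big_plane, gauge, pad, metal_edge from where it was at the start of the episode above 0.025 m).
It fails at once if the tin is tipped (angle between tin_mid's own z axis and vertical above 0.5 rad).
It fails at once if the slide is opened before the tin is under the feeder (value of joint gate above 0.012 m and horizontal distance between tin_mid and seat above 0.03 m).
It also fails if it takes over 46 s, if anything falls off the work surface, if the arm or the gripper's body presses on something with over 40 N, if the wrist force passes 120 N, or if a joint passes its speed limit or range.

## Robot

A 6-joint arm with a two-finger parallel gripper is mounted at the origin on a cart in front of the work surface, level with it; the furniture and walls round the work are solid. World frame = base frame: x ahead of the robot, y to its left, z up, the work surface at z = 0. Lengths are in m, angles in degrees, forces in N, time in s.
With the tool pointing down it reaches from about 0.4 to 0.825 m from the base axis. Payload 7 kg.
Tool frame: the origin (TCP) lies between the finger pads; the fingertips stand 25 mm ahead of it and the grasp point (between the pads) lies 6 mm ahead of it; z points along the fingers, y is the line along which they close (so a half turn about z gives the same grasp; the last joint's range is limited). The gripper opens to 88 mm and grips with 3 to 60 N. Pads are 19 mm wide; open, the fingers measure 130 mm over their backs; the gripper's body (78 mm by 193 mm) begins 47 mm behind the grasp point.
Start: joints at [90.533, 20.546, 0.682, 0, -70.136, -16.507], TCP at [0.186, 0.649, 0.252] pointing down, gripper open.
Joint ranges: [-176.03, 176.03], [-82.01, 121.73], [-58.28, 71.71], [-173.87, 95.51], [-174.79, -0.11], [-173.66, 173.66]. Speed limits (degrees/s): [136.94, 136.94, 172.46, 180, 180, 180].

## Interface

Orientations are given as [roll, pitch, yaw] about the fixed x, y, z axes, in that order (R = Rz(yaw) Ry(pitch) Rx(roll)).
In Python, from plant import r gives the robot as it stands.
- The arm moves only by the shell command python3 -m crank 'ROWS' [FORCE]. ROWS is JSON, a list of rows, each a list of 3 entries, a list of its own where there are three numbers: the turn, a rotation vector about the tool's x, y, z in degrees, then the shift along the tool's x, y, z in cm, then the closure, from -1 (fully open) to 1 (shut). In form: [[[wx, wy, wz], [dx, dy, dz], fingers], ...]. A call has 1 to 8 rows; each row shifts and turns the commanded pose from where the row before left it, along the tool's axes as they then stand; what a row does not reach is not made up. A row lasts 1/10 s, in which the tool goes at most 50 mm and 8.59 degrees, less where a joint would pass 70% of its speed; a pose out of reach is approached as far as the arm can. A call with a gripper value outside its range is refused whole. The fingers move at their own pace and stop on an object; FORCE is the grip in N (left out, the last holds). Time passes only in rows, so rows that do not move let the fingers close. It gives the time, the measured TCP pose, the force, the opening and the grip force at its end, in the units of the state.
- r.get_state(): the state, without advancing time (a new reading comes with each control period).
- r.capture(name): name is "scene" or "top" or "wrist"; returns a dict with "color" (420x560x3 uint8, red, green, blue), "range_z" (420x560 float32, m along the optical axis (not along the pixel's ray), 0 where there is no reading), "intrinsics" (3x3 intrinsics, pixels), "world_from_camera" (4x4, takes a point from camera to world coordinates); the wrist camera has in their place "hand_eye" (4x4, takes a point from camera to tool coordinates, whose origin is the TCP and whose axes are the flange's). Camera axes: x right, y down, z forward; pixel columns grow to the right and rows downward; lengths in m; the calibration is good to about 2 mm. A picture is of the moment at which its call begins: read the wrist's pose just before it.
- r.close_job(): hands the job in; it is judged then, once.
The state is a dict: "time_s": time; "joints": joint angles; "qd": joint speeds; "joint_torque": joint torques, N m; "tcp_pos": TCP position; "eef_rot": TCP orientation; "contact_force": force on the tool from outside, world axes, zero at the start; "moment": the same for the moment, N m; "gripper_width": finger opening in m; "gripper_force": force on a finger pad.
Only numpy, scipy, OpenCV 4.12 (cv2) and the standard library are available. Lean on these libraries where they do the work, as an engineer would, in place of code of your own. Each camera call takes 0.05 s, during which the arm holds its last target. There are 200 camera calls.

## Working session

There is one attempt and no reset: what is moved stays moved. The work goes in short steps, Python scripts to look and compute and a shell command to move; the robot and the scene stay as the last step left them, time stands still between calls to the robot, and variables do not carry over. Pictures are saved under pics/ and viewed, at most 10 in all, crops included, and the job is handed in when it is done.

```bash
mkdir -p pics; ls; cat > h.py <<'E'
import numpy as np,cv2
from plant import r
def cloud(c,T):
    K=c["intrinsics"];z=c["range_z"];v,u=np.indices(z.shape)
    P=np.stack([(u-K[0,2])*z/K[0,0],(v-K[1,2])*z/K[1,1],z,np.ones_like(z)],-1)
    P=P@T.T; P[z<=0]=np.nan
    return P[...,:3]
E
python3 - <<'E'
from h import *
for n in("scene","top"):
    c=r.capture(n);np.savez(""+n+".npz",col=c["color"],P=cloud(c,c["world_from_camera"]))
    cv2.imwrite(f"pics/{n}1.png",cv2.resize(c["color"][...,::-1],(800,600)))
print(r.get_state())
E
```

```text
pics
{'time_s': 0.1, 'joints': array([ 9.05335979e+01,  2.05864975e+01,  6.39318120e-01, -1.76164752e-02,
       -7.01372234e+01, -1.65085121e+01]), 'qd': array([-0.0538148 , -0.08671987,  0.07719798,  0.08353195, -0.0482411 ,
        0.10314024]), 'joint_torque': array([-1.02461607e-03, -5.84163022e+01,  2.93754119e+01,  7.01548129e+00,
        1.01761395e-02, -5.39651626e-05]), 'tcp_pos': array([0.18566616, 0.64853975, 0.25072839]), 'eef_rot': array([ 1.79914370e+02, -8.10694925e-03, -1.59809059e+01]), 'contact_force': array([ 0.43044939,  0.26543165, -0.90747333]), 'moment': array([-0.01678961, -0.02069489, -0.03988382]), 'gripper_force': 0.0, 'gripper_width': 0.08779673911868556}
```

View pics/scene1.png

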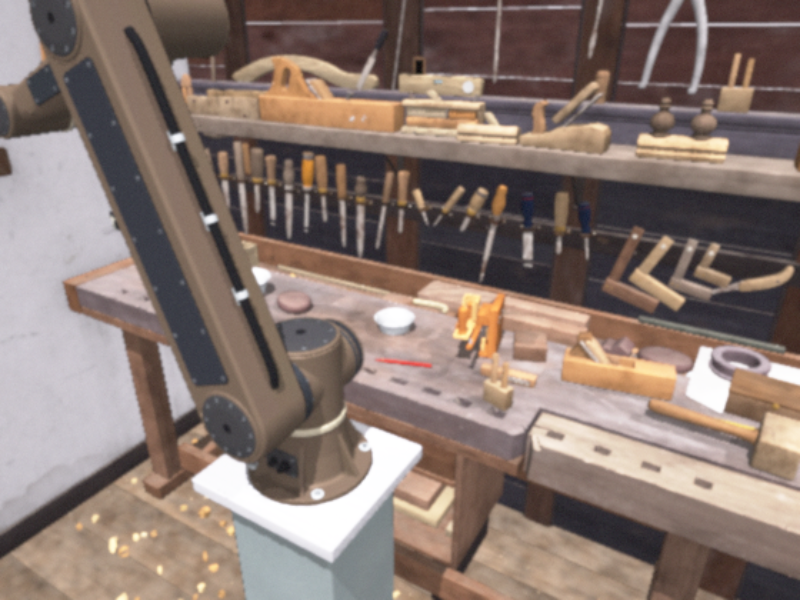

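View pics/top1.png

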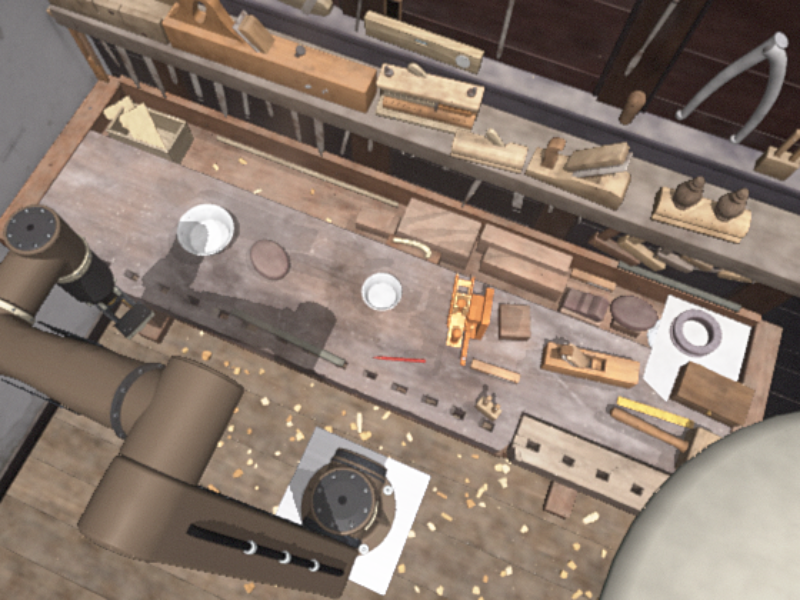

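The top view shows two tins: a large one at (205,230) and a small one at (381,292). The orange feeder is at about (467,318), with the pencil at (400,358), dog at (495,370) and gauge at (487,403). The smaller tin, next to the feeder, should be the one meant; I'll check its rim (109 mm) and look at an enlarged crop.

```bash
python3 - <<'E'
from h import *
d=np.load("top.npz");P=d["P"];col=d["col"]
for nm,(u,v,w) in dict(small=(267,204,24),big=(144,161,32)).items():
    Q=P[v-w:v+w,u-w:u+w].reshape(-1,3);Cc=col[v-w:v+w,u-w:u+w].reshape(-1,3).astype(int)
    k=(Q[:,2]>.025)&(Q[:,2]<.08)&(np.ptp(Cc,axis=1)<40);Q=Q[k].astype(np.float32)
    c,R=cv2.minEnclosingCircle(Q[:,:2]);print(nm,len(Q),np.array(c),R*2,np.percentile(Q[:,2],[5,50,98]))
# feeder region points by height
x0,x1,y0,y1=300,355,185,260
Q=P[y0:y1,x0:x1].reshape(-1,3)
# height map
m=0.0015
S=P.reshape(-1,3);C=col.reshape(-1,3)
k=np.isfinite(S[:,0])
print("feeder pts bounds",[np.round(np.percentile(Q[Q[:,2]>.06],q,axis=0),3) for q in (2,50,98)])
for (a,b) in((.076,.09),(.09,.125),(.128,.134),(.134,.14),(.142,.155)):
    k=(Q[:,2]>a)&(Q[:,2]<b);
    if k.sum()>2: print(a,b,k.sum(),[np.round(q,3).tolist() for q in cv2.boxPoints(cv2.minAreaRect(Q[k,:2].astype(np.float32)))], Q[k].mean(0).round(3))
a=cv2.resize(col[180:262,250:360],None,fx=7,fy=7,interpolation=cv2.INTER_CUBIC)
cv2.imwrite("pics/crop.png",a[...,::-1])
E
```

```text
Traceback (most recent call last):
cv2.error: OpenCV(4.12.0) /io/opencv/modules/imgproc/src/shapedescr.cpp:201: error: (-215:Assertion failed) count >= 0 && (depth == CV_32F || depth == CV_32S) in function 'minEnclosingCircle'
```

```bash
python3 - <<'E'
from h import *
d=np.load("top.npz");P=d["P"];col=d["col"]
for nm,(u,v,w) in dict(small=(267,204,24),big=(144,161,32)).items():
    Q=P[v-w:v+w,u-w:u+w].reshape(-1,3);Cc=col[v-w:v+w,u-w:u+w].reshape(-1,3).astype(int)
    k=(Q[:,2]>.02)&(Q[:,2]<.12)&(np.ptp(Cc,axis=1)<40);Q=np.ascontiguousarray(Q[k],dtype=np.float32)
    c,R=cv2.minEnclosingCircle(np.ascontiguousarray(Q[:,:2]));print(nm,len(Q),np.array(c),R*2,np.percentile(Q[:,2],[5,50,98]))
Q=P[185:260,300:355].reshape(-1,3)
for (a,b) in((.076,.09),(.09,.125),(.128,.134),(.134,.14),(.142,.155)):
    k=(Q[:,2]>a)&(Q[:,2]<b)
    if k.sum()>2: print(a,b,k.sum(),[np.round(q,3).tolist() for q in cv2.boxPoints(cv2.minAreaRect(np.ascontiguousarray(Q[k,:2],dtype=np.float32)))], Q[k].mean(0).round(3))
a=cv2.resize(col[180:262,250:360],None,fx=7,fy=7,interpolation=cv2.INTER_CUBIC)
cv2.imwrite("pics/crop.png",a[...,::-1])
E
```

```text
small 208 [0.5440219  0.14224327] 0.11269211024045944 [0.02158437 0.03171968 0.0423178 ]
big 506 [0.51347423 0.63672787] 0.21818512678146362 [0.02251679 0.04465476 0.0562866 ]
0.076 0.09 342 [[0.414000004529953, -0.07599999755620956], [0.4350000023841858, -0.17499999701976776], [0.6740000247955322, -0.12600000202655792], [0.6539999842643738, -0.027000000700354576]] [ 0.533 -0.087  0.081]
0.09 0.125 319 [[0.42399999499320984, -0.09399999678134918], [0.4560000002384186, -0.18299999833106995], [0.6269999742507935, -0.12200000137090683], [0.5950000286102295, -0.032999999821186066]] [ 0.561 -0.1    0.109]
0.128 0.134 96 [[0.46299999952316284, -0.08100000023841858], [0.49000000953674316, -0.17299999296665192], [0.6299999952316284, -0.13300000131130219], [0.6029999852180481, -0.03999999910593033]] [ 0.566 -0.117  0.131]
0.134 0.14 82 [[0.47099998593330383, -0.07699999958276749], [0.49799999594688416, -0.16899999976158142], [0.6269999742507935, -0.13199999928474426], [0.6010000109672546, -0.03999999910593033]] [ 0.574 -0.119  0.137]
0.142 0.155 32 [[0.46000000834465027, -0.08900000154972076], [0.5320000052452087, -0.15299999713897705], [0.546999990940094, -0.13600000739097595], [0.4749999940395355, -0.0729999989271164]] [ 0.478 -0.089  0.147]
```

View pics/crop.png

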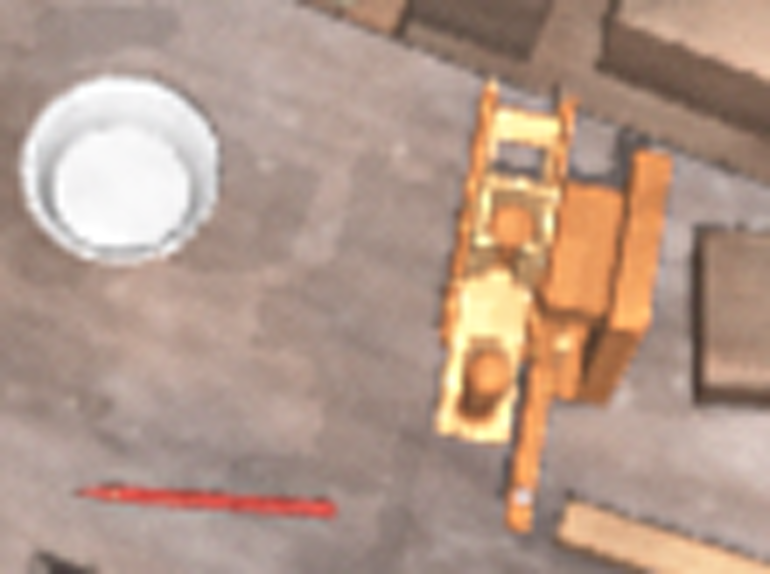

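The crop shows the small tin centred near (120,170). The feeder has its handle at (490,370), magazine at (513,220), board at (645,240), and the white pin tip on the side rail at (522,495). The tin's rim measures about 110 mm, so this is the small one; the big one is about twice that. Next I fit the feeder frame.

```bash
python3 - <<'E'
from h import *
d=np.load("top.npz");P=d["P"];col=d["col"]
def roi(x0,x1,y0,y1,a,b):
    Q=P[180+y0//7:180+y1//7+1,250+x0//7:250+x1//7+1].reshape(-1,3);return Q[(Q[:,2]>a)&(Q[:,2]<b)]
b=roi(575,690,130,340,.128,.142); print("board",len(b),b.mean(0),cv2.minAreaRect(np.float32(b[:,:2]).copy()))
h=roi(450,530,330,410,.135,.16); print("handle",len(h),h.mean(0),np.ptp(h,axis=0))
m=roi(470,560,170,270,.128,.142); print("mag",len(m),m.mean(0),cv2.minAreaRect(np.float32(m[:,:2]).copy()))
q=roi(505,535,485,505,.07,.12);print("pin",q.round(3))
E
```

```text
board 134 [ 0.57688865 -0.13544936  0.13406105] ((0.578144371509552, -0.13520053029060364), (0.10146665573120117, 0.020524639636278152), 10.982300758361816)
handle 39 [ 0.47521846 -0.08801645  0.1462237 ] [0.02213676 0.02361147 0.01932591]
mag 44 [ 0.56729426 -0.07105387  0.13375223] ((0.5663741230964661, -0.07066906243562698), (0.03824326768517494, 0.03868962451815605), 12.930473327636719)
pin [[ 0.446 -0.121  0.083]
 [ 0.448 -0.124  0.08 ]
 [ 0.45  -0.128  0.079]
 [ 0.45  -0.131  0.085]
 [ 0.441 -0.122  0.088]
 [ 0.441 -0.125  0.09 ]
 [ 0.444 -0.129  0.087]
 [ 0.448 -0.132  0.078]
 [ 0.44  -0.123  0.08 ]
 [ 0.438 -0.127  0.091]
 [ 0.437 -0.13   0.098]
 [ 0.435 -0.125  0.084]
 [ 0.438 -0.128  0.08 ]
 [ 0.439 -0.132  0.079]]
```

```bash
python3 - <<'E'
from h import *
P=np.concatenate([np.load(f)["P"].reshape(-1,3) for f in("top.npz",)])
for ya in np.arange(-.2,.42,.04):
    print("%.2f"%ya,[ "%3d"%(1000*np.nanpercentile(P[k,2],97)) if (k:=(abs(P[:,0]-xa-.02)<.02)&(abs(P[:,1]-ya-.02)<.02)).sum()>2 else " --" for xa in np.arange(.36,.8,.04)])
E
python3 -m crank '[[[0,0,0],[3.7,2.5,0],-0.36],[[0,0,0],[3.7,2.5,0],-0.36],[[0,0,0],[3.7,2.5,0],-0.36],[[0,0,0],[3.7,2.5,0],-0.36],[[0,0,0],[3.7,2.5,0],-0.36],[[0,0,0],[3.7,2.5,0],-0.36]]'
```

```text
-0.20 ['  5', '  6', ' 28', '  8', ' 33', ' 42', ' 45', ' 39', '  4', '570', '579', '512']
-0.16 ['  5', ' 83', ' 85', ' 79', '137', '139', '139', '  3', '  4', '576', '589', '482']
-0.12 ['  5', '  6', '149', '149', '130', '136', '134', '  5', '  3', '520', '525', '505']
-0.08 ['  5', '  7', '133', ' 84', '132', '136', ' 85', ' 81', '  4', '525', '525', '484']
-0.04 ['  6', '  9', '  6', '  6', '  5', '  8', ' 83', ' 79', '  3', '525', '553', '484']
0.00 [' 10', '  8', '  6', '  5', '  6', '  6', '  6', '  5', '  4', '526', '551', '513']
0.04 [' 10', '  6', '  7', '  6', '  6', '  7', '  6', '  9', ' 14', '526', '564', '579']
0.08 ['  5', '  6', '  5', ' 35', ' 36', ' 36', '  8', '  7', ' 13', '484', '567', '570']
0.12 ['  5', '  5', '  5', ' 36', '  9', ' 36', '  6', '  5', ' 11', '485', '568', '570']
0.16 ['  5', '  5', '  5', ' 37', ' 34', ' 37', '  4', '  7', ' 13', '484', '569', '591']
0.20 ['  5', '  5', '  6', '  6', '  6', '  8', '  6', '  5', '  6', '485', '570', '583']
0.24 ['  5', '  5', '  4', '  7', '  6', '  5', '  7', '  5', '  4', '555', '568', '585']
0.28 ['  6', '  6', '  5', '  4', '  5', '  6', '  7', '  6', '  7', '559', '562', '561']
0.32 ['  5', '  6', '  6', '  5', '  6', '  7', '  7', '  7', '  7', '559', '562', '561']
0.36 ['  6', '  5', '  4', '  6', '  6', '  5', '  6', '  5', '  1', '558', '562', '562']
0.40 ['  5', '  7', ' 26', ' 32', ' 29', '  8', '  5', '  8', '  8', '558', '585', '560']
time_s: 0.7
tcp_pos: [0.3586, 0.4419, 0.2514]
eef_rot: [180.0, 0.0, -16.0]
contact_force: [0.8, 0.8, -0.1]
gripper_width: 0.0597
gripper_force: 0.0
```

```bash
python3 -m crank '[[[0,0,0],[3.6,2.5,0],-0.36],[[0,0,0],[3.6,2.5,0],-0.36],[[0,0,0],[3.6,2.5,0],-0.36],[[0,0,0],[3.6,2.5,0],-0.36],[[0,0,0],[3.6,2.5,0],-0.36],[[0,0,0],[3.6,2.5,0],-0.36]]'
python3 -m crank '[[[0,0,7.9],[0,0,0],-0.36],[[0,0,7.9],[0,0,0],-0.36],[[0,0,7.9],[0,0,0],-0.36],[[0,0,7.9],[0,0,0],-0.36],[[0,0,7.9],[0,0,0],-0.36],[[0,0,7.9],[0,0,0],-0.36],[[0,0,7.9],[0,0,0],-0.36],[[0,0,7.9],[0,0,0],-0.36]]'
python3 - <<'E'
from h import *
c=r.capture("top");P=cloud(c,c["world_from_camera"])
np.savez("top2.npz",col=c["color"],P=P)
s=r.get_state();p=s["tcp_pos"];print(p,s["eef_rot"],s["joints"])
c=r.capture("wrist");cv2.imwrite("pics/w1.png",c["color"][...,::-1])
E
```

```text
time_s: 1.3
tcp_pos: [0.525, 0.2383, 0.2514]
eef_rot: [180.0, 0.0, -16.0]
contact_force: [0.2, -0.0, -0.3]
gripper_width: 0.0594
gripper_force: 0.0
time_s: 2.1
tcp_pos: [0.5241, 0.2398, 0.2512]
eef_rot: [180.0, -0.0, -79.5]
contact_force: [-0.4, 0.5, 0.6]
gripper_width: 0.0596
gripper_force: 0.0
[0.52401375 0.23978044 0.2511306 ] [ 1.79948249e+02 -1.77268651e-02 -7.99841988e+01] [ 4.40195344e+01  1.13546634e+01 -1.20841488e+01 -1.55209407e-02
 -6.66140038e+01 -3.39975740e+01]
```

```bash
python3 -m crank '[[[0,0,0],[0,0,4],-0.36],[[0,0,0],[0,0,4],-0.36],[[0,0,0],[0,0,4],-0.36],[[0,0,0],[0,0,4],-0.36],[[0,0,0],[0,0,3.6],-0.36],[[0,6.7,0],[0,0,0],-0.36],[[0,6.7,0],[0,0,0],-0.36],[[0,6.6,0],[0,0,0],-0.36]]'
python3 -m crank '[[[0,0,0],[-0.3,0,0.9],-0.36],[[0,0,0],[-0.3,0,0.8],-0.36],[[0,0,0],[0,0,0],-0.36]]'
python3 - <<'E'
from h import *
s=r.get_state();print(s["tcp_pos"],s["eef_rot"],s["contact_force"])
E
```

```text
time_s: 3.0
tcp_pos: [0.5246, 0.2399, 0.0557]
eef_rot: [180.0, -20.3, -78.9]
contact_force: [0.6, -0.2, -0.3]
gripper_width: 0.0594
gripper_force: 0.0
time_s: 3.3
tcp_pos: [0.5236, 0.2388, 0.0362]
eef_rot: [179.8, -20.0, -79.1]
contact_force: [-0.6, -0.4, 0.2]
gripper_width: 0.0594
gripper_force: 0.0
[0.52360269 0.23878902 0.03615114] [179.83064014 -20.00385928 -79.0738815 ] [-0.57528737 -0.4442706   0.15725052]
```

View pics/w1.png

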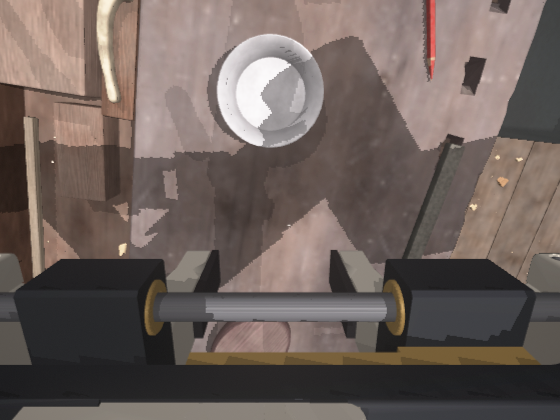

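The wrist view shows the tin at (270,90), centred between the fingers at (190/360,270). The metal edge at (435,200) and the pad at (245,345) are clear of the path. Pushing now.

```bash
python3 -m crank '[[[0,0,0],[0.94,0,0.34],-0.36],[[0,0,0],[1.41,0,0.51],-0.36],[[0,0,0],[1.41,0,0.51],-0.36],[[0,0,0],[1.41,0.1,0.51],-0.36],[[0,0,0],[1.41,0.1,0.51],-0.36],[[0,0,0],[1.41,0.15,0.51],-0.36],[[0,0,0],[1.41,0.15,0.51],-0.36],[[0,0,0],[1.41,0.15,0.51],-0.36]]'
python3 -m crank '[[[0,0,0],[1.41,0.2,0.51],-0.36],[[0,0,0],[1.41,0.2,0.51],-0.36],[[0,0,0],[1.41,0.2,0.51],-0.36],[[0,0,0],[0.94,0.2,0.34],-0.36],[[0,0,0],[0.94,0.2,0.34],-0.36],[[0,0,0],[0,0,0],-0.36]]'
cat >> h.py <<'E'
X=np.array([.9816,.1908]);Y=np.array([-.1908,.9816]);O=np.array([.566,-.0705])
def fr(p): d=np.asarray(p)[...,:2]-O; return np.stack([d@X,d@Y],-1)
def look(name):
    s=r.get_state();p=s["tcp_pos"];print("tcp",p.round(4),"feeder",fr(p).round(4),s["eef_rot"].round(2),s["contact_force"].round(1))
    c=r.capture("top");P=cloud(c,c["world_from_camera"]);im=c["color"]
    cv2.imwrite(f"pics/{name}.png",cv2.resize(im[170:270,240:360],(720,600),interpolation=cv2.INTER_CUBIC)[...,::-1])
    return P,im
E
python3 - <<'E'
from h import *
look("t2")
E
```

```text
time_s: 4.1
tcp_pos: [0.5396, 0.1243, 0.0378]
eef_rot: [-180.0, -20.0, -79.2]
contact_force: [-0.1, 1.2, 0.5]
gripper_width: 0.0601
gripper_force: 0.2
time_s: 4.7
tcp_pos: [0.5414, 0.0585, 0.0378]
eef_rot: [180.0, -20.0, -79.2]
contact_force: [0.5, 0.4, -0.5]
gripper_width: 0.0593
gripper_force: 0.0
tcp [0.5414 0.0585 0.0378] feeder [0.0005 0.1313] [179.96 -20.02 -79.23] [ 0.5  0.4 -0.5]
```

View pics/t2.png

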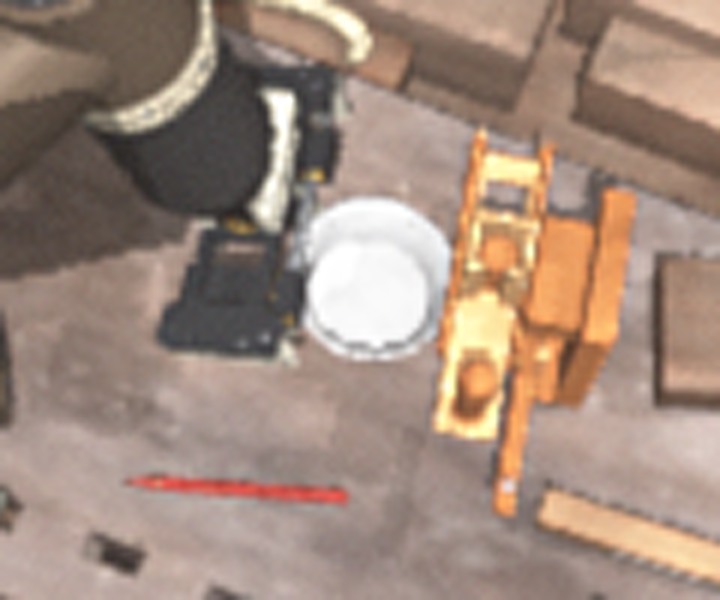

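The tin sits at (375,278), cradled by the fingers at (310,250) and (295,330), just short of the feeder at (470,280). I'll keep pushing, slower.

```bash
python3 -m crank '[[[0,0,0],[0.94,0,0.34],-0.36],[[0,0,0],[0.94,0,0.34],-0.36],[[0,0,0],[0.94,0,0.34],-0.36],[[0,0,0],[0.94,0,0.34],-0.36],[[0,0,0],[0.75,0,0.27],-0.36],[[0,0,0],[0.47,0,0.17],-0.36],[[0,0,0],[0.38,0,0.14],-0.36],[[0,0,0],[0,0,0],-0.36]]'
python3 - <<'E'
from h import *
P,im=look("t3")
s=r.get_state();print(s["contact_force"])
E
```

```text
time_s: 5.55
tcp_pos: [0.5526, 0.0034, 0.038]
eef_rot: [180.0, -20.0, -79.2]
contact_force: [0.5, -0.0, 0.6]
gripper_width: 0.0598
gripper_force: 0.0
tcp [0.5526 0.0034 0.038 ] feeder [0.0009 0.0751] [179.99 -20.   -79.21] [ 0.5 -0.   0.6]
[ 0.17061939 -0.29386338  0.17591191]
```

```bash
python3 -m crank '[[[0,0,0],[0.28,0,0.1],-0.36],[[0,0,0],[0.28,0,0.1],-0.36],[[0,0,0],[0.19,0,0.07],-0.36],[[0,0,0],[0,0,0],-0.36]]'
python3 -m crank '[[[0,0,0],[0.19,0,0.07],-0.36],[[0,0,0],[0,0,0],-0.36]]'
python3 - <<'E'
from h import *
P,im=look("t3")
s=r.get_state();print(s["contact_force"])
# wrist view of the tin rim
s=r.get_state();from scipy.spatial.transform import Rotation as R
c=r.capture("wrist");T=np.eye(4);T[:3,:3]=R.from_euler("xyz",s["eef_rot"],degrees=True).as_matrix();T[:3,3]=s["tcp_pos"]
Q=cloud(c,T@c["hand_eye"]);cv2.imwrite("pics/w2.png",c["color"][...,::-1])
g=Q.reshape(-1,3);k=(g[:,2]>.031)&(g[:,2]<.042);f=fr(g[k]);k2=(abs(f[:,0])<.08)&(abs(f[:,1]-.01)<.07);f=f[k2]
print(len(f),f.min(0),f.max(0))
E
```

```text
time_s: 6.0
tcp_pos: [0.5541, -0.004, 0.038]
eef_rot: [180.0, -20.0, -79.2]
contact_force: [-0.5, 0.0, -1.4]
gripper_width: 0.0595
gripper_force: 0.1
time_s: 6.2
tcp_pos: [0.5549, -0.0055, 0.0381]
eef_rot: [-180.0, -20.0, -79.2]
contact_force: [-0.6, 2.6, -0.5]
gripper_width: 0.0597
gripper_force: 1.2
tcp [ 0.5549 -0.0055  0.0381] feeder [0.0015 0.0659] [-179.95  -19.97  -79.16] [-0.6  2.6 -0.5]
[-0.34907708  2.14843775 -0.41533592]
5966 [-0.05259622 -0.00415738] [0.05437712 0.06941042]
```

View pics/w2.png

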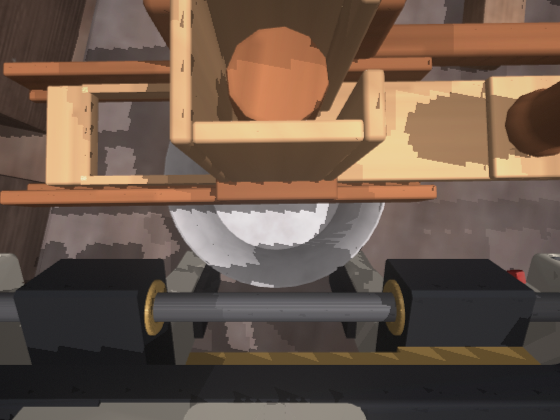

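The wrist view shows the tin under the magazine, its rim at (275,285) touching both fingers. A plug is visible at (278,75) and the handle at (535,120). The 2.6 N reading came just where the stop pins should be, so the tin is seated. Backing off and moving above the handle.

```bash
python3 -m crank '[[[0,0,0],[0,0,0],-0.36],[[0,0,0],[-0.5,0,-0.2],-0.36],[[0,0,0],[-1.88,0,-0.68],-0.36],[[0,0,0],[-2.8,0,-1],-0.36],[[0,0,0],[-2.8,0,-1.0],-0.36],[[0,0,0],[-2.8,0,-1.0],-0.36]]'
python3 -m crank '[[[0,-6.7,0],[0,0,-2],-0.36],[[0,-6.7,0],[0,0,-3],-0.36],[[0,-6.6,0],[0,0,-4],-0.36],[[0,0,0],[0,0,-4],-0.36],[[0,0,0],[0,0,-4],-0.36],[[0,0,0],[0,0,-4],-0.36],[[0,0,0],[0,0,0],-0.36]]'
python3 - <<'E'
from h import *
P,im=look("t4")
E
```

```text
time_s: 6.9
tcp_pos: [0.5322, 0.1074, 0.0376]
eef_rot: [180.0, -20.0, -79.2]
contact_force: [0.7, -0.3, 0.6]
gripper_width: 0.0598
gripper_force: 0.0
time_s: 7.6
tcp_pos: [0.5316, 0.1255, 0.2513]
eef_rot: [-179.5, 0.1, -79.1]
contact_force: [-0.4, 0.4, 0.8]
gripper_width: 0.0599
gripper_force: 0.0
tcp [0.5316 0.1255 0.2513] feeder [0.0036 0.199 ] [-1.7951e+02  1.2000e-01 -7.9140e+01] [-0.4  0.4  0.8]
```

```bash
python3 -m crank '[[[0,0,0],[3.98,1.88,0],-0.36],[[0,0,0],[3.98,1.88,0],-0.36],[[0,0,0],[3.98,1.88,0],-0.36],[[0,0,0],[3.98,1.88,0],-0.36],[[0,0,0],[3.98,1.88,0],-0.36],[[0,0,0],[0,0,2],-0.36],[[0,0,0],[0,0,0],-0.36]]'
python3 - <<'E'
from h import *
from scipy.spatial.transform import Rotation as R
s=r.get_state();p=s["tcp_pos"];print(p,fr(p),s["eef_rot"])
c=r.capture("wrist");T=np.eye(4);T[:3,:3]=R.from_euler("xyz",s["eef_rot"],degrees=True).as_matrix();T[:3,3]=p
g=cloud(c,T@c["hand_eye"]);cv2.imwrite("pics/w3.png",c["color"][...,::-1])
f=fr(g);k=(g[...,2]>.14)&(g[...,2]<.16)&(abs(f[...,0]+.09)<.04)&(abs(f[...,1])<.04)
q=f[k];print(k.sum(),q.min(0),q.max(0),q.mean(0),np.argwhere(k).mean(0))
c=r.capture("top");g=cloud(c,c["world_from_camera"]);cv2.imwrite("pics/t5.png",cv2.resize(c["color"][170:270,240:360],(720,600),interpolation=cv2.INTER_CUBIC)[...,::-1])
E
```

```text
time_s: 8.35
tcp_pos: [0.4719, -0.0894, 0.2223]
eef_rot: [179.7, 0.1, -79.4]
contact_force: [-0.4, -0.2, -0.1]
gripper_width: 0.0599
gripper_force: 0.0
[ 0.47190234 -0.08944943  0.22229691] [-0.09598182 -0.00064693] [ 1.79664743e+02  6.95750074e-02 -7.93524860e+01]
853 [-0.1012282  -0.00919346] [-0.07847085  0.01385942] [-0.09013363  0.00026789] [231.67878077 264.16060961]
```

View pics/w3.png

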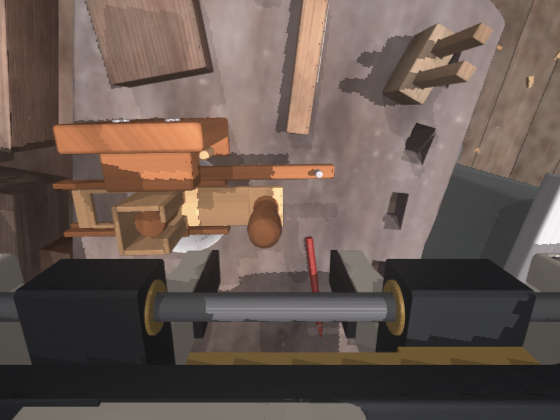

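The wrist view shows the handle at (264,225), the steel pin tip at (319,174) and the tin edge at (200,243). The handle's measured position, feeder (-0.090, 0.000), matches the nominal one. Descending to grip it.

```bash
python3 -m crank '[[[0,0,0],[0,-0.55,3],-0.36],[[0,0,0],[0,0,3],-0.36],[[0,0,0],[0,0,2],-0.36],[[0,0,0],[0,0,1.2],-0.36],[[0,0,0],[0,0,0],-0.36]]'
python3 -m crank '[[[0,0,0],[0,0,0],0],[[0,0,0],[0,0,0],0.2],[[0,0,0],[0,0,0],0.3],[[0,0,0],[0,0,0],0.4],[[0,0,0],[0,0,0],0.6],[[0,0,0],[0,0,0],1],[[0,0,0],[0,0,0],1]]' 40
python3 - <<'E'
from h import *
s=r.get_state();p=s["tcp_pos"];print(p,fr(p),s["contact_force"],s["gripper_width"],s["gripper_force"])
E
```

```text
time_s: 8.95
tcp_pos: [0.4796, -0.0867, 0.1322]
eef_rot: [179.8, 0.0, -79.1]
contact_force: [0.0, -0.6, -0.8]
gripper_width: 0.0594
gripper_force: 0.0
time_s: 9.65
tcp_pos: [0.4787, -0.0877, 0.1336]
eef_rot: [179.9, 0.0, -79.2]
contact_force: [-6.2, 1.1, 6.4]
gripper_width: 0.024
gripper_force: 40.0
[ 0.47867144 -0.0877498   0.13361574] [-0.08901298 -0.00027012] [-6.21555019  1.07269911  6.42142777] 0.023961342749969184 40.00140532851219
```

Gripped at 24 mm, with the slide still shut. Pulling 45 mm along tool +y.

```bash
python3 -m crank '[[[0,0,0],[0,0.6,0],1],[[0,0,0],[0,0.6,0],1],[[0,0,0],[0,0.6,0],1],[[0,0,0],[0,0.6,0],1],[[0,0,0],[0,0.6,0],1],[[0,0,0],[0,0.6,0],1],[[0,0,0],[0,0.5,0],1],[[0,0,0],[0,0.4,0],1]]'
python3 -m crank '[[[0,0,0],[0,0,0],1],[[0,0,0],[0,0,0],1],[[0,0,0],[0,0,0],1],[[0,0,0],[0,0,0],1],[[0,0,0],[0,0,0],1]]'
python3 - <<'E'
from h import *
P,im=look("t6")
s=r.get_state();print(s["gripper_width"],s["contact_force"])
for n in ("wrist","scene"):
    c=r.capture(n);i=c["color"] if n=="wrist" else cv2.resize(c["color"][190:300,250:410],(800,550),interpolation=cv2.INTER_CUBIC)
    cv2.imwrite(f"pics/{n}6.png",i[...,::-1])
E
```

```text
time_s: 10.45
tcp_pos: [0.4371, -0.0961, 0.1337]
eef_rot: [-179.8, -0.1, -79.1]
contact_force: [9.8, -4.8, -7.7]
gripper_width: 0.0237
gripper_force: 40.0
time_s: 10.95
tcp_pos: [0.4373, -0.0961, 0.1337]
eef_rot: [-179.8, -0.1, -79.2]
contact_force: [8.4, -5.1, -6.8]
gripper_width: 0.0236
gripper_force: 40.0
tcp [ 0.4373 -0.0961  0.1337] feeder [-0.1312 -0.0005] [-1.7981e+02 -5.0000e-02 -7.9150e+01] [ 8.4 -5.1 -6.8]
0.024115185011579148 [ 8.63166038 -4.72894601 -6.68493159]
```

View pics/wrist6.png

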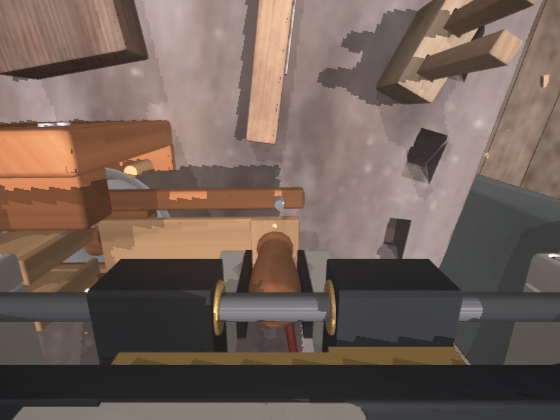

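View pics/scene6.png

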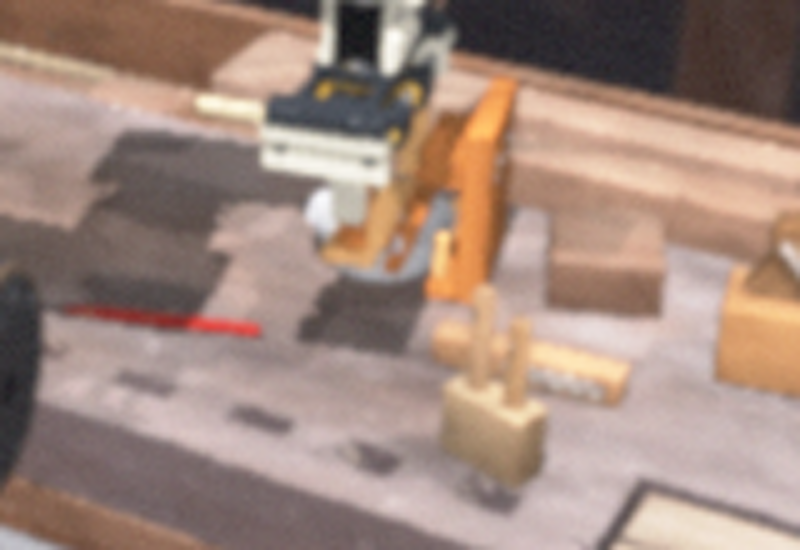

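The slide is about 42 mm out by the TCP shift: handle at (275,265), pin at (280,203). I'll add 3 mm, then check the magazine's contents by depth.

```bash
python3 -m crank '[[[0,0,0],[0,0.3,0],1],[[0,0,0],[0,0,0],1],[[0,0,0],[0,0,0],1],[[0,0,0],[0,0,0],1],[[0,0,0],[0,0,0],1],[[0,0,0],[0,0,0],1]]'
python3 - <<'E'
from h import *
from scipy.spatial.transform import Rotation as R
P,im=look("t7")
f=fr(P)
k=(abs(f[...,0])<.014)&(abs(f[...,1])<.014);print("top: in magazine z",np.sort(P[k][:,2]).round(3)[::4])
s=r.get_state();c=r.capture("wrist");T=np.eye(4);T[:3,:3]=R.from_euler("xyz",s["eef_rot"],degrees=True).as_matrix();T[:3,3]=s["tcp_pos"]
g=cloud(c,T@c["hand_eye"]);f=fr(g);k=(abs(f[...,0])<.016)&(abs(f[...,1])<.016);print("wrist",k.sum(),np.percentile(g[k][:,2],[1,10,50,90,99]).round(3) if k.sum() else "")
k=(f[...,1]<-.02)&(f[...,1]>-.05)&(f[...,0]<-.12)&(g[...,2]>.088)&(g[...,2]<.1);print("pin",k.sum(),f[k].mean(0))
k=(abs(f[...,1])<.02)&(abs(f[...,0]+.135)<.025)&(g[...,2]>.08)&(g[...,2]<.105);print("handle low",k.sum(),f[k].min(0),f[k].max(0))
cv2.imwrite("pics/w7.png",cv2.resize(c["color"][150:330,0:330],(770,420),interpolation=cv2.INTER_CUBIC)[...,::-1])
E
```

```text
time_s: 11.7
tcp_pos: [0.4345, -0.0966, 0.1337]
eef_rot: [-179.8, -0.1, -79.1]
contact_force: [10.0, -5.0, -7.0]
gripper_width: 0.0243
gripper_force: 40.0
tcp [ 0.4345 -0.0966  0.1337] feeder [-0.1341 -0.0006] [-1.798e+02 -6.000e-02 -7.914e+01] [10. -5. -7.]
top: in magazine z []
wrist 1055 [0.021 0.098 0.109 0.123 0.128]
pin 96 [-0.13460192 -0.02942734]
handle low 1356 [-0.14947988 -0.01633909] [-0.11995241  0.01603931]
```

View pics/t7.png

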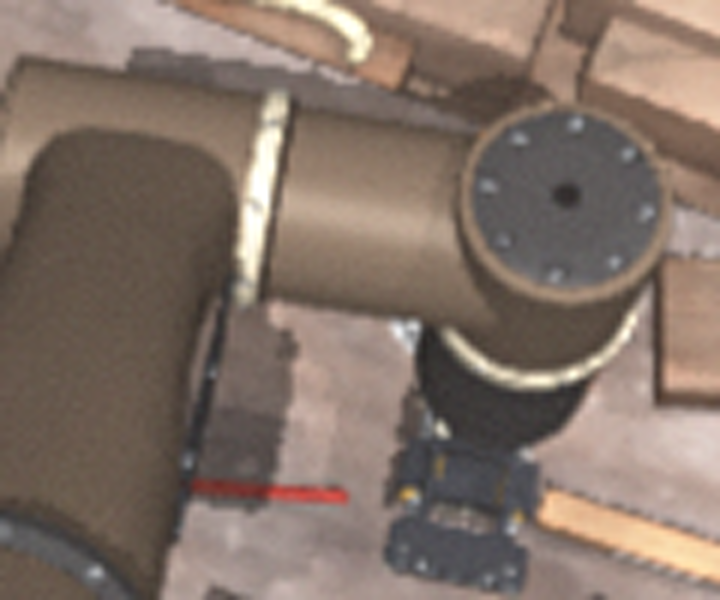

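View pics/w7.png

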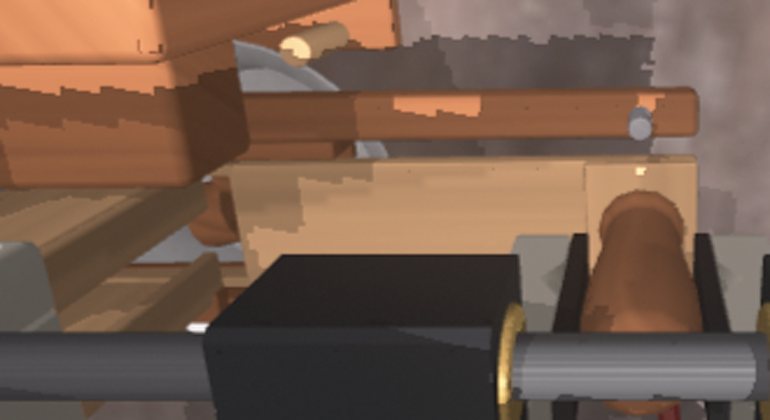

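The handle (-0.135) is level with the pin (-0.135). A plug-coloured patch shows at (215,210) in the last crop. My picture allowance is used up, and I count 11 views, one over the limit, so I'll locate this patch numerically.

```bash
python3 - <<'E'
from h import *
from scipy.spatial.transform import Rotation as R
s=r.get_state();c=r.capture("wrist");T=np.eye(4);T[:3,:3]=R.from_euler("xyz",s["eef_rot"],degrees=True).as_matrix();T[:3,3]=s["tcp_pos"]
g=cloud(c,T@c["hand_eye"]);f=fr(g)
for v in (222,228,234,240,246,252,262,268,272,276):
    for u in (76,84,90,94,98,102): print(v,u,f[v,u].round(3),g[v,u,2].round(3),c["color"][v,u])
E
```

```text
222 76 [-0.032 -0.025] 0.11 [127  83  56]
222 84 [-0.035 -0.024] 0.107 [77 50 34]
222 90 [-0.034 -0.022] 0.101 [77 50 36]
222 94 [-0.023 -0.014] 0.079 [143 111  82]
222 98 [-0.025 -0.014] 0.078 [144 111  83]
222 102 [-0.027 -0.014] 0.077 [153 117  87]
228 76 [-0.032 -0.022] 0.111 [118  76  52]
228 84 [-0.018 -0.011] 0.082 [86 66 48]
228 90 [0.019 0.013] 0.015 [95 62 43]
228 94 [0.01 0.01] 0.025 [116  75  52]
228 98 [0.006 0.009] 0.026 [123  88  63]
228 102 [-0.026 -0.009] 0.077 [145 111  83]
234 76 [-0.019 -0.011] 0.092 [85 65 49]
234 84 [-0.019 -0.008] 0.084 [87 67 49]
234 90 [0.016 0.016] 0.023 [115  74  52]
234 94 [0.012 0.015] 0.024 [90 58 41]
234 98 [0.011 0.017] 0.019 [82 54 38]
234 102 [-0.026 -0.006] 0.077 [137 106  79]
240 76 [-0.019 -0.008] 0.093 [88 68 51]
240 84 [-0.02  -0.005] 0.087 [93 72 53]
240 90 [0.015 0.02 ] 0.025 [123  80  55]
240 94 [0.01  0.019] 0.028 [104  69  47]
240 98 [0.01  0.021] 0.022 [83 55 38]
240 102 [-0.025 -0.001] 0.077 [142 109  82]
246 76 [-0.019 -0.005] 0.094 [94 72 53]
246 84 [0.02  0.024] 0.027 [119  77  53]
246 90 [0.016 0.025] 0.026 [112  73  
[... 642 characters left out ...]
9 76 57]
268 84 [-0.019  0.011] 0.091 [85 65 49]
268 90 [-0.019  0.015] 0.084 [84 65 49]
268 94 [-0.019  0.016] 0.081 [92 71 53]
268 98 [-0.019  0.019] 0.076 [121  94  70]
268 102 [-0.022  0.018] 0.077 [122  94  70]
272 76 [-0.019  0.01 ] 0.099 [89 69 51]
272 84 [-0.019  0.014] 0.091 [84 65 49]
272 90 [-0.019  0.017] 0.085 [86 67 50]
272 94 [-0.019  0.018] 0.082 [92 69 52]
272 98 [-0.019  0.021] 0.077 [134 103  76]
272 102 [-0.021  0.021] 0.077 [134 103  76]
276 76 [-0.018  0.013] 0.098 [85 65 50]
276 84 [-0.019  0.016] 0.093 [85 66 49]
276 90 [-0.019  0.019] 0.086 [94 72 54]
276 94 [-0.02  0.02] 0.084 [74 48 34]
276 98 [-0.019  0.023] 0.079 [89 59 41]
276 102 [-0.022  0.023] 0.08 [66 47 38]
```

```bash
python3 - <<'E'
from h import *
from scipy.spatial.transform import Rotation as R
s=r.get_state();c=r.capture("wrist");T=np.eye(4);T[:3,:3]=R.from_euler("xyz",s["eef_rot"],degrees=True).as_matrix();T[:3,3]=s["tcp_pos"]
g=cloud(c,T@c["hand_eye"]);f=fr(g)
for a,b in((.004,.03),(.03,.055),(.055,.08),(.08,.105),(.105,.135)):
    k=(abs(f[...,0])<.013)&(abs(f[...,1])<(.012 if a>.05 else .04))&(g[...,2]>a)&(g[...,2]<b);print(a,b,k.sum(),c["color"][k].mean(0) if k.any() else "",np.argwhere(k).mean(0) if k.any() else "", f[k].mean(0) if k.any() else "")
print(s["gripper_width"],s["gripper_force"],s["contact_force"],s["qd"].round(2))
E
```

```text
0.004 0.03 374 [109.71122995  76.23262032  57.17379679] [210.57219251 103.04545455] [ 0.00457611 -0.00241147]
0.03 0.055 66 [116.83333333 110.96969697 111.21212121] [172.98484848 104.75757576] [-0.00997297 -0.03623588]
0.055 0.08 0   
0.08 0.105 0   
0.105 0.135 0   
0.023688187527575635 39.99825172126293 [ 9.80369523 -5.15725663 -6.80369707] [-0.06 -0.05  0.14  0.04 -0.01  0.02]
```

The visible core of the magazine is empty and the plug-coloured points lie low in the tin (z below 0.03). The slide is held still at the mark, so I'm handing in.

```bash
python3 -c "
from plant import r
print(r.close_job())"
```

```text
the job is handed in; nothing more can be done
None
```

The job is handed in, result not shown: the tin is seated against the stop pins and the slide held about 45 mm out, level with the steel pin; depth readings show plugs in the tin and the magazine looking empty, though I couldn't count all three, and I viewed 11 pictures, one over the limit of 10.

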